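# Stamp the agreement and show the visitor where to sign

## Task

The self-inking stamp stands in our column of the agreement on the clipboard and a pen lies in the other party's column: with the fingertips press the stamp straight down as far as it goes and let it spring fully up, left standing where it is. Then show the visitor where to sign: point at the middle of the signature line in the pen's column (not the line in the stamp's column), the fingertips about 2 cm above the paper without touching it, and keep still there for 3 seconds. Finally draw the hand up at least 20 cm above the form; pen, stapler, paper-clip box and mouse stay where they are.

Things in the scene. Friction and masses are not known exactly. Their poses are not given: they have to be found in the camera images.
- form: Landscape sheet 182 x 257 mm on a fixed clipboard 205 x 275 mm, steel clip (20 mm high) on the far edge. Origin under the board's centre, on the desk; x up the page (to the clip), y to the page's left, z up; paper at z = 5 mm. Two columns, middles at y = +65 and -65, each with a stamp frame 56 x 78 mm (centre x = -15) and a signature line nearer the robot. Stamp and pen stand in opposite columns, either way round.
- line_left (a point): Middle of the signature line in the left column, on the paper (x = -68, y = +65 mm in the form's frame); a printed dark line 84 mm long, along the form's y.
- line_right (a point): Middle of the signature line in the right column, on the paper (x = -68, y = -65 mm in the form's frame); a printed dark line 84 mm long, along the form's y.
- stamp: Self-inking stamp, black, 46 x 68 x 75 mm tall, standing loose and upright in one of the two stamp frames. Origin in the centre of its underside, z up, y along its 68 mm length. It is pressed with closed fingers at the middle of the top face (44 x 68 mm), 75 mm above the origin when up.
- stamp_body (a joint): How far the stamp's upper body is pushed down, m: 0 = up, 0.012 = fully down. A spring pushes it up: it takes about 5 N to start and 11 N to reach the stop, and it comes up by itself when let go.
- pen: Black pen, 142 mm long, 9 mm thick, lying loose across the stamp frame of the other party's column, roughly along the form's y. Origin in the centre of its underside, y along it.
- stapler: Desk stapler, 37 x 145 x 55 mm tall, lying loose on the desk just in front of the form's near edge (robot side), roughly parallel to it, right of its middle. Bystander; origin in the centre of its underside, y along its length.
- clip_box: Flat closed box of paper clips, 52 x 64 x 21 mm, loose on the desk just in front of the form's near edge, left of its middle. Bystander; origin in the centre of its underside.
- mouse: Black computer mouse, 110 x 54 x 40 mm, loose on the desk to the right of the form, in front of the monitor's foot. Bystander; origin in the centre of its underside.
- monitor: Monitor, fixed, right of the form: an obstacle. Origin under its round foot; its own x points to its back, y along the screen. The head is a slab 418 mm wide along its y, 112 mm deep (x = -50 to +62), from 75 to 440 mm above the desk. Come to the form from the robot's side, not across it.
Things that resemble listed ones, but are neither listed nor needed, are in the scene too. Leave any orange or red look-alike of the stamp alone.

How it is judged (in metres and radians):
On the way, in this order (a step that is already met when the one before it is completed fails the run):
1. the stamp is pushed fully down by the fingertips (value of joint stamp_body above 0.0105 m and contact force between the fingers and stamp above 2 N), for 0.1 s.
2. the stamp has sprung up again (value of joint stamp_body below 0.002 m), for 0.1 s.
3. the fingertips point at the signature line of the other column and dwell there (((y of stamp in the frame of form above 0 m and (horizontal distance between the grasp point and line_right below 0.03 m and z of the grasp point in the frame of form below 0.075 m)) or (y of stamp in the frame of form below 0 m and (horizontal distance between the grasp point and line_left below 0.03 m and z of the grasp point in the frame of form below 0.075 m)))), for 2.5 s.
At the end, for the whole second after the job is handed in: The stamp stands upright, sprung fully up (within 2 mm), within 8 mm of where it stood in its frame; the pen is within 10 mm and stapler, clip box and mouse within 15 mm of where they were; the hand is drawn back, its grasp point more than 170 mm above the underside of the form (z of the grasp point in the frame of form above 0.17 m and value of joint stamp_body below 0.002 m and distance of stamp from where it was at the start of the episode below 0.008 m and angle between stamp's own z axis and vertical below 0.1 rad and linear speed of stamp below 0.02 m/s and distance of pen from where it was at the start of the episode below 0.01 m and distance of each of stapler, mouse, clip_box from where it was at the start of the episode below 0.015 m); the robot touches nothing.
It fails at once if the hand touches the paper or the clipboard (contact force between any of the fingers, the arm and form above 0.5 N).
It fails at once if the hand points low at the signature line of the stamped column (within 25 mm of its middle) ((y of stamp in the frame of form above 0 m and (horizontal distance between the grasp point and line_left below 0.025 m and z of the grasp point in the frame of form below 0.065 m)) or (y of stamp in the frame of form below 0 m and (horizontal distance between the grasp point and line_right below 0.025 m and z of the grasp point in the frame of form below 0.065 m))).
It fails at once if the stamp is lifted, tipped or dragged more than 12 mm (z of stamp in the frame of form above 0.015 m or angle between stamp's own z axis and vertical above 0.35 rad or distance of stamp from where it was at the start of the episode above 0.012 m).
It fails at once if the pen is disturbed (distance of pen from where it was at the start of the episode above 0.012 m).
It fails at once if a thing standing by is knocked about (distance of any of stapler, mouse, clip_box from where it was at the start of the episode above 0.02 m).
It also fails if it takes over 48 s, if anything falls off the work surface, if the arm or the gripper's body presses on something with over 40 N, if the wrist force passes 120 N, or if a joint passes its speed limit or range.

## Robot

A 7-joint arm with a two-finger parallel gripper is mounted at the origin on the work surface; the furniture and walls round the work are solid. World frame = base frame: x ahead of the robot, y to its left, z up, the work surface at z = 0. Lengths are in mm, angles in rad, forces in N, time in s.
With the tool pointing down it reaches from about 400 to 850 mm from the base axis. Payload 4.4 kg.
Tool frame: the origin (TCP) lies at the very end of the fingers, on their centre line; the grasp point (between the pads) lies grip_point_offset behind it (grip_point_offset is the distance from the TCP to the grasp point, in mm); z points along the fingers, y is the direction in which the jaws open and shut (so a half turn about z gives the same grasp; the last joint's range is limited). The gripper opens to 94 mm and grips with 3 to 60 N. Pads are 16 mm wide; open, the fingers measure 119 mm over their backs; the gripper's body (75 mm by 177 mm) begins 78 mm behind the grasp point.
Start: joints at [1.229, 0.628, 0.038, 1.517, -0.027, 0.996, -0.02], TCP at [177.036, -625.441, 168.678] pointing down, gripper open.
Joint ranges: [-3.06, 3.06], [-0.37, 2.12], [-1.25, 1.32], [0.18, 2.47], [-1.1, 4.24], [0.23, 1.98], [-2.94, 2.94]. Speed limits (rad/s): [2.57, 2.57, 3.14, 3.14, 3.14, 3.14, 3.14].

## Interface

Orientations are given as a unit quaternion [w, x, y, z].
In Python, from station import * gives the robot as it stands. Calls block until the motion is done:
- goto(position, orientation): joint-space move of the TCP to a pose.
- servo_line(position, v=150, attitude=None): straight line of the TCP; attitude=None keeps the orientation; v is the mean speed in mm/s.
- movej(angles): joint-space move.
- grip(opening, grip_force=None): finger opening in mm; grip_force is the grip in N (None keeps the last); returns when the fingers have stopped.
- pause(seconds).
- inverse_kinematics(position, orientation): joint angles nearest the present ones, or None.
- get_obs(): the state.
- camera(name): name is "side" or "top"; returns the picture (400x640x3 uint8, red, green, blue); there is no depth.
- calibration(name): a dict with "mtx" (3x3 intrinsics, pixels), "dist" ([k1, k2, p1, p2, k3] as OpenCV has them; the pictures are not rectified), "origin" and "orientation" of the camera in the world. Camera axes: x right, y down, z forward; pixel columns grow to the right and rows downward; lengths in mm; the calibration is good to about 2 mm. A picture is of the moment at which its call begins. calibration takes no time and is no camera call.
A pose or a line that the arm cannot do raises MotionError and nothing moves.
- hand_in(): hands the job in, once; it reports no verdict.
Trained networks look in the newest picture that a camera, given by its name, has taken for a name from the list of things; names that differ only in an ending like _2 or _b are one class to them, and where a whole thing is asked for, a point or a joint stands for the part that bears it (a point fixed in the world has none). Each returns a list of dicts, best first, with "confidence" (0 to 1); they miss things now and then, are a little off and sometimes report something else, mostly with a low value. They report only what shows in the picture. A call takes as long as a camera call. They do not tell look-alikes from the thing itself.
- search_frame(camera, label): "position" ([x, y, z] in mm, in world coordinates, good to about 4 mm: the middle of the surface that is visible of it).
- outline_of(camera, label): "pixels" (400x640 bool, what is visible of it).
- place_of(camera, label): "position" ([x, y, z] in mm, in world coordinates, good to about 4 mm: a listed point, or the origin of a listed thing).
The state is a dict: "clock": time; "joints": joint angles; "joint_velocities": joint speeds; "joint_torque": joint torques, N m; "tcp_pos": TCP position; "orientation": TCP orientation; "contact_force": force on the tool from outside, world axes, zero at the start; "wrist_torque": the same for the moment, N m; "gripper_width": finger opening in mm.
Only numpy, scipy, OpenCV 4.12 (cv2) and the standard library are available. Lean on these libraries where they do the work, as an engineer would, in place of code of your own. Each camera call takes 0.05 s, during which the arm holds its last target.

## Working session

There is one attempt and no reset: what is moved stays moved. The work goes in short steps, each a Python script; the robot and the scene stay as the last script left them, time stands still between calls to the robot, and variables do not carry over. Pictures are saved under pics/ and viewed, and the job is handed in when it is done.

```bash
mkdir -p pics; ls; python3 - <<'E'
from station import *
import cv2
o=get_obs(); print({k:o[k] for k in("clock","tcp_pos","orientation","gripper_width","contact_force")})
try: print(grip_point_offset)
except Exception as e: print(e)
for c in("top","side"):
    cv2.imwrite(f"pics/{c}0.png",camera(c)[:,:,::-1]); k=calibration(c); print(c,k)
    for l in("stamp","pen","form","line_left","line_right","stapler","clip_box","mouse","monitor"):
        try: print(c,l,[(d["position"],round(d["confidence"],2)) for d in place_of(c,l)][:3])
        except Exception as e: print(l,e)
print(get_obs()["clock"])
E
```

```text
pics
{'clock': 0.0, 'tcp_pos': array([ 176.84726018, -624.72230045,  167.75816445]), 'orientation': array([-9.19329242e-04,  9.90501491e-01,  1.37498844e-01, -1.36135413e-04]), 'gripper_width': 94.05685968251797, 'contact_force': array([-0.92047847, -0.86872832,  0.44424944])}
18.8
top {'mtx': array([[464.02108233,   0.        , 321.15387615],
       [  0.        , 464.02108233, 190.09398222],
       [  0.        ,   0.        ,   1.        ]]), 'dist': array([-0.10379724,  0.        ,  0.        ,  0.        ,  0.        ]), 'origin': array([ 311.85067674,   48.43641331, 1050.0670639 ]), 'orientation': array([-0.07720421,  0.72384294, -0.68126201,  0.07728508])}
top stamp [([525.2, 304.9, -3.3], 0.84), ([400.6, 300.8, 0.3], 0.83), ([542.9, 20.9, 6.2], 0.72)]
top pen [([566.9, 157.8, 7.6], 0.71)]
top form [([576.5, 87.9, 3.9], 0.96)]
top line_left [([515.2, 159.3, 3.6], 0.55)]
top line_right [([494.5, 29.3, -0.1], 0.96)]
top stapler [([424.0, 43.6, -0.2], 0.86)]
top clip_box [([436.2, 186.5, -1.1], 0.73)]
top mouse [([404.1, -182.1, -1.3], 0.69)]
top monitor []
side {'mtx': array([[492.59149938,   0.        , 317.59358085],
       [  0.        , 492.59149938, 208.10282421],
       [  0.        ,   0.        ,   1.        ]]), 'dist': array([-0.13405185,  0.        ,  0.        ,  0.        ,  0.        ]), 'origin': array([1239.58721992,  405.09933877,  716.66686056]), 'orientation': array([-0.23574995,  0.46580181,  0.76851284, -0.36991709])}
side stamp [([396.8, 302.6, 0.7], 0.94), ([545.7, 23.5, 1.0], 0.79), ([521.8, 311.5, -5.6], 0.58)]
side pen [([567.3, 152.2, 4.8], 0.74)]
side form [([574.5, 86.2, -1.7], 0.91)]
side line_left [([513.9, 159.5, 2.5], 0.58), ([570.9, 85.4, 0.0], 0.48)]
side line_right [([494.9, 28.1, 5.3], 0.55)]
side stapler [([427.0, 45.0, -0.5], 0.77)]
side clip_box [([430.2, 186.2, -0.5], 0.86)]
side mouse []
side monitor []
1.0
```

View pics/top0.png

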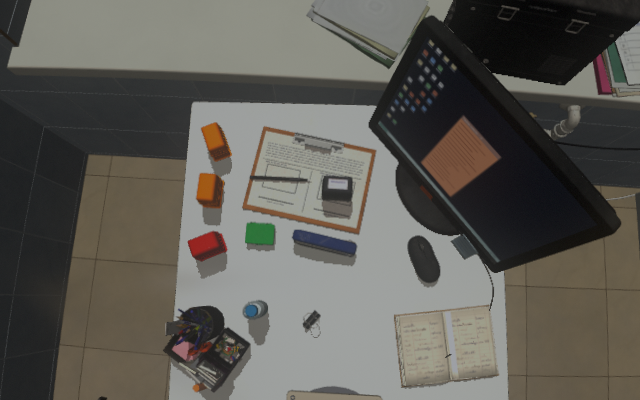

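View pics/side0.png

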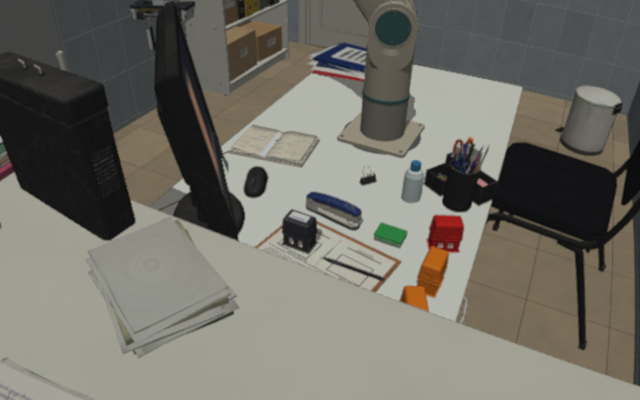

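The black stamp stands in the form's right column (top px 337,187), so the target is line_left, in the pen's column (pen at px 280,180). Next I'll measure precisely.

```bash
cat > h.py <<'E'
import numpy as np, cv2
from scipy.spatial.transform import Rotation as R
from station import *
def rot(c): 
    q=calibration(c)["orientation"]; return R.from_quat([q[1],q[2],q[3],q[0]]).as_matrix()
def rays(c,p):
    k=calibration(c); u=cv2.undistortPoints(np.array(p,float).reshape(-1,1,2),k["mtx"],k["dist"]).reshape(-1,2)
    d=np.c_[u,np.ones(len(u))]@rot(c).T; return k["origin"],d/np.linalg.norm(d,axis=1)[:,None]
def plane(c,p,z):
    o,d=rays(c,p); return o+d*((z-o[2])/d[:,2])[:,None]
def tri(p1,p2):
    o1,d1=rays("top",[p1]);o2,d2=rays("side",[p2]);d1=d1[0];d2=d2[0]
    A=np.c_[d1,-d2]; t=np.linalg.lstsq(A,o2-o1,rcond=None)[0]
    a=o1+d1*t[0];b=o2+d2*t[1]; return (a+b)/2,np.linalg.norm(a-b)
def proj(c,P):
    k=calibration(c);M=rot(c).T;return cv2.projectPoints(np.array(P,float),cv2.Rodrigues(M)[0],-M@k["origin"],k["mtx"],k["dist"])[0].reshape(-1,2)
E
python3 - <<'E'
from h import *
for c,(x0,y0,x1,y1) in {"top":(230,115,390,265),"side":(240,180,440,320)}.items():
    im=camera(c)[:,:,::-1]
    cv2.imwrite(f"pics/{c}z.png",cv2.resize(im[y0:y1,x0:x1],None,fx=4 if c=="side" else 4,fy=4,interpolation=cv2.INTER_CUBIC))
for c in("top","side"):
    for l in("form","stamp","monitor","stapler","mouse"):
        for d in outline_of(c,l):
            m=d["pixels"].astype(np.uint8)
            ys,xs=np.nonzero(m)
            if len(xs)==0: continue
            cn=max(cv2.findContours(m,0,2)[0],key=cv2.contourArea)
            print(c,l,round(d["confidence"],2),len(xs),xs.min(),xs.max(),ys.min(),ys.max(),cv2.boxPoints(cv2.minAreaRect(cn)).round(1).tolist())
            if l=="form": print(plane(c,cv2.boxPoints(cv2.minAreaRect(cn)),5).round(0).tolist())
# monitor: from top view, head top edges at z=440
print(plane("top",[(428,18),(618,222),(375,122),(498,268)],440).round())
print(plane("top",[(397,180),(440,225)],5).round())
E
```

```text
top form 0.57 9364 243 375 126 234 [[241.8000030517578, 209.1999969482422], [260.5, 123.80000305175781], [378.29998779296875, 149.60000610351562], [359.6000061035156, 235.0]]
[[488.0, 234.0, 5.0], [697.0, 210.0, 5.0], [650.0, -73.0, 5.0], [446.0, -38.0, 5.0]]
top stamp 0.96 819 188 226 231 261 [[185.6999969482422, 240.89999389648438], [219.0, 227.89999389648438], [228.0, 250.89999389648438], [194.60000610351562, 263.8999938964844]]
top stamp 0.65 747 197 223 174 207 [[195.3000030517578, 204.10000610351562], [200.60000610351562, 172.60000610351562], [225.5, 176.8000030517578], [220.3000030517578, 208.1999969482422]]
top stamp 0.64 753 321 352 176 201 [[321.0, 176.0], [352.0, 176.0], [352.0, 201.0], [321.0, 201.0]]
top stamp 0.58 756 201 230 123 161 [[198.60000610351562, 127.5], [218.6999969482422, 120.0], [232.1999969482422, 155.8000030517578], [212.0, 163.39999389648438]]
top stapler 0.62 956 292 357 230 256 [[290.20001220703125, 242.8000030517578], [293.70001220703125, 227.39999389648438], [358.20001220703125, 241.8000030517578], [354.70001220703125, 257.29998779296875]]
top mouse 0
[... 1313 characters left out ...]
]
side stamp 0.56 1288 306 361 192 230 [[301.6000061035156, 208.3000030517578], [311.29998779296875, 186.1999969482422], [366.0, 210.10000610351562], [356.29998779296875, 232.1999969482422]]
side stapler 0.76 1351 305 362 192 230 [[301.1000061035156, 207.3000030517578], [312.0, 184.60000610351562], [366.70001220703125, 210.89999389648438], [355.79998779296875, 233.60000610351562]]
side mouse 0.58 618 243 267 167 198 [[240.8000030517578, 194.89999389648438], [248.5, 163.89999389648438], [270.20001220703125, 169.3000030517578], [262.3999938964844, 200.39999389648438]]
[[ 722.  -92.  440.]
 [ 427. -364.  440.]
 [ 550.  -17.  440.]
 [ 356. -188.  440.]]
[[ 579. -119.    5.]
 [ 479. -221.    5.]]
```

View pics/topz.png

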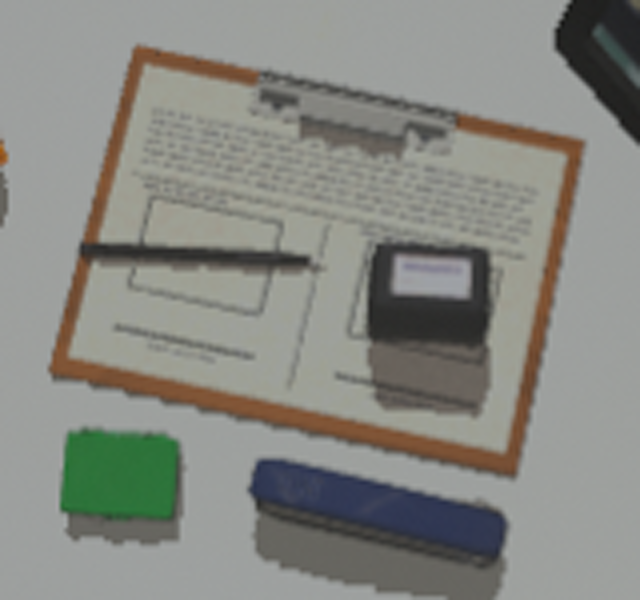

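View pics/sidez.png

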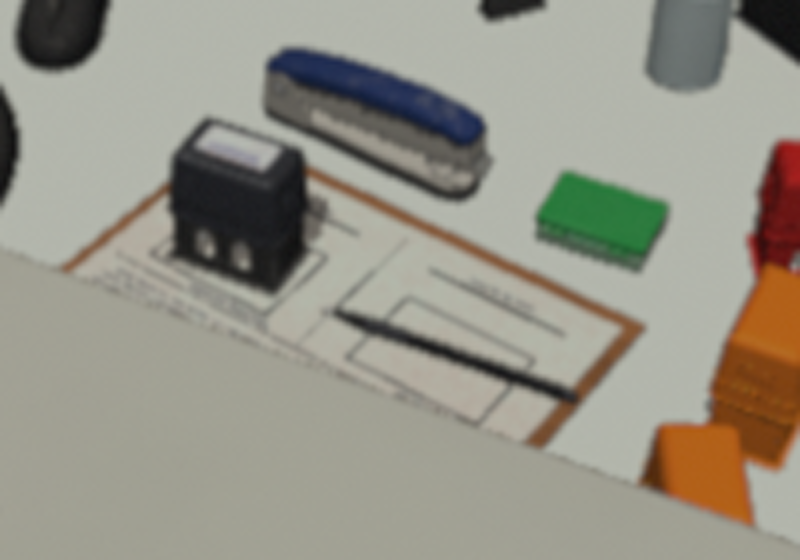

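```bash
python3 - <<'E'
from h import *
T=lambda x,y:((x+.5)/4-.5+230,(y+.5)/4-.5+115)
S=lambda x,y:((x+.5)/4-.5+240,(y+.5)/4-.5+180)
print("label",tri(T(431,277),S(243,149)))
print("line mid",tri(T(183.5,342),S(497.5,302)))
for a,b in[((113,327),(430,269)),((254,357),(565,335))]: print("line",plane("top",[T(*a)],5).round(1),plane("top",[T(*a)],5)-plane("side",[S(*b)],5), )
for a,b in[((113,327),(565,335)),((254,357),(430,269))]: print("line",plane("top",[T(*a)],5).round(1),plane("side",[S(*b)],5).round(1),tri(T(*a),S(*b)))
C=plane("top",[T(140,47),T(583,143),T(515,473),T(52,373)],5);print("corners",C.round(1).tolist(),C.mean(0))
# fit pose
loc=np.array([[137.5,102.5],[137.5,-102.5],[-137.5,-102.5],[-137.5,102.5]])
for sx,sy in((102.5,137.5),(137.5,102.5)):
    loc=np.array([[sx,sy],[sx,-sy],[-sx,-sy],[-sx,sy]]);c=C.mean(0)[:2]
    r,rs=R.align_vectors(np.c_[C[:,:2]-c,np.zeros(4)],np.c_[loc,np.zeros(4)]);a=r.as_euler("zyx")[0];print(sx,rs,a)
    if sx<sy:
        M=np.array([[np.cos(a),-np.sin(a)],[np.sin(a),np.cos(a)]])
        print("resid",(loc@M.T+c-C[:,:2]).round(1).tolist())
        for n,p in dict(ll=(-68,65),lr=(-68,-65),frame=(-15,-65)).items():print(n,M@p+c)
        st=tri(T(431,277),S(243,149))[0]; print("label in form",M.T@(st[:2]-c))
        print(tri(T(583,143),(0,0))[1])
print("stamp top img corners z80",plane("top",[T(378,246),T(487,249),T(488,312),T(371,308)],80).round(1).tolist())
print("stamp top side z80",plane("side",[S(208,118),S(303,152),S(277,185),S(175,155)],80).round(1).tolist())
E
```

```text
label (array([544.43169342,  21.59268874,  73.91221554]), np.float64(1.9192508790164036))
line mid (array([514.90882994, 159.08959979,   1.49463355]), np.float64(0.20821233807996628))
line [[520.5 199.9   5. ]] [[ 8.79404394 81.54733169  0.        ]]
line [[508.  117.6   5. ]] [[-1.68954762e+01 -8.35044507e+01 -1.13686838e-13]]
line [[520.5 199.9   5. ]] [[524.9 201.1   5. ]] (array([521.30081591, 200.23207655,   1.48573791]), np.float64(0.3990556092618374))
line [[508.  117.6   5. ]] [[511.7 118.4   5. ]] (array([508.66695321, 117.46981208,   2.09672651]), np.float64(0.5879009929776382))
corners [[691.5, 199.3, 5.0], [647.9, -66.6, 5.0], [450.3, -34.8, 5.0], [491.5, 232.5, 5.0]] [570.31751372  82.63398435   5.        ]
102.5 6.374679647353669 -0.15929287113363433
resid [[1.8, 2.8], [1.8, -2.8], [-3.0, -2.1], [-0.6, 2.1]]
ll [513.48871901 157.59722928]
lr [492.86810992  29.24306893]
frame [545.19711375  20.83620522]
label in form [-15.87572335 -64.37450482]
446.15946108319525
137.5 98.15886489044377 -0.15992492186588392
stamp top img corners z80 [[558.8, 50.3, 80.0], [560.7, -8.5, 80.0], [526.0, -10.6, 80.0], [524.4, 52.1, 80.0]]
stamp top side z80 [[536.8, -2.3, 80.0], [538.3, 54.4, 80.0], [567.9, 54.9, 80.0], [571.5, -2.1, 80.0]]
```

```bash
python3 - <<'E'
from h import *
print(get_obs()["clock"])
im=camera("side")[:,:,::-1];cv2.imwrite("pics/sm.png",cv2.resize(im[0:240,140:270],None,fx=2.5,fy=2.5))
q=lambda a:[0,np.cos(np.radians(a)/2),np.sin(np.radians(a)/2),0]
for a in(-47,133,16,0):
  for p in((177,-625,500),(100,-360,520),(330,-30,520),(400,10,300),(544,21,200),(544,21,66),(514.5,158.5,150),(514.5,158.5,25)):
    j=inverse_kinematics(p,q(a)); print(a,p,None if j is None else np.round(j,2))
E
```

```text
1.6
-47 (177, -625, 500) [ 1.09  0.54  0.38  0.82 -0.2   1.82 -1.02]
-47 (100, -360, 520) [ 0.97 -0.02  0.25  1.49  0.    1.67 -1.17]
-47 (330, -30, 520) [ 0.58 -0.09 -0.5   1.55 -0.04  1.67 -2.31]
-47 (400, 10, 300) [ 0.14  0.12 -0.26  1.94  0.03  1.09 -2.53]
-47 (544, 21, 200) [-0.18  0.44  0.12  1.78 -0.07  0.93 -2.41]
-47 (544, 21, 66) [-0.28  0.64  0.29  1.92 -0.3   0.63 -2.19]
-47 (514.5, 158.5, 150) [-0.39  0.49  0.06  1.85 -0.04  0.8  -2.7 ]
-47 (514.5, 158.5, 25) [-0.58  0.71  0.35  1.96 -0.44  0.55 -2.32]
133 (177, -625, 500) [ 1.45  0.54 -0.48  0.8   0.25  1.84  1.85]
133 (100, -360, 520) [ 1.57 -0.01 -0.34  1.48 -0.    1.67  1.98]
133 (330, -30, 520) [ 0.96 -0.11 -0.81  1.54 -0.08  1.67  0.9 ]
133 (400, 10, 300) [ 0.62  0.16 -0.83  1.93  0.14  1.1   0.49]
133 (544, 21, 200) [ 0.31  0.49 -0.6   1.76  0.33  0.98  0.34]
133 (544, 21, 66) [ 0.23  0.66 -0.49  1.9   0.47  0.69  0.21]
133 (514.5, 158.5, 150) [ 0.16  0.6  -0.78  1.84  0.52  0.92 -0.11]
133 (514.5, 158.5, 25) [-0.09  0.71 -0.4   1.95  0.48  0.58 -0.06]
16 (177, -625, 500) [ 1.22  0.52  0.07  0.81 -0.03  1.81 -0.02
[... 247 characters left out ...]
1.47]
16 (544, 21, 66) [-0.1   0.62  0.02  1.91 -0.02  0.61 -1.36]
16 (514.5, 158.5, 150) [-0.2   0.5  -0.22  1.85  0.15  0.81 -1.79]
16 (514.5, 158.5, 25) [-0.39  0.68  0.05  1.95 -0.07  0.51 -1.58]
0 (177, -625, 500) [ 1.19  0.52  0.15  0.81 -0.08  1.81 -0.27]
0 (100, -360, 520) [ 1.13 -0.02  0.09  1.49  0.    1.67 -0.35]
0 (330, -30, 520) [ 0.65 -0.09 -0.55  1.55 -0.05  1.67 -1.48]
0 (400, 10, 300) [ 0.25  0.12 -0.39  1.94  0.05  1.09 -1.73]
0 (544, 21, 200) [-0.01  0.44 -0.12  1.77  0.06  0.93 -1.72]
0 (544, 21, 66) [-0.15  0.62  0.09  1.91 -0.09  0.61 -1.57]
0 (514.5, 158.5, 150) [-0.26  0.49 -0.14  1.85  0.09  0.81 -2.01]
0 (514.5, 158.5, 25) [-0.42  0.68  0.11  1.95 -0.14  0.51 -1.79]
```

View pics/sm.png

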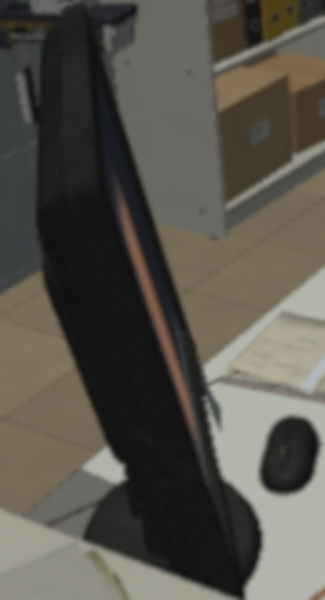

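```bash
python3 - <<'E'
from h import *
from scipy.optimize import least_squares
# model: foot (fx,fy), yaw of screen dir
def slab(fx,fy,a):
    y=np.array([np.cos(a),np.sin(a)]); x=np.array([y[1],-y[0]])  # x to back
    return np.array([[*(np.array([fx,fy])+x*u+y*v),z] for u in(-50,62) for v in(-209,209) for z in(75,440)])
T=np.array([(428,18),(618,222)])
def f(p):
    s=slab(*p); t=proj("top",s)
    return [t[:,0].min()-369,t[:,0].max()-618,t[:,1].min()-17,t[:,1].max()-269]
r=least_squares(f,[540,-190,np.radians(42)]);print(r.x,r.fun)
p=r.x; a=p[2]; y=np.array([np.cos(a),np.sin(a)]);x=np.array([y[1],-y[0]])
for n,q in dict(stamp=(544,21),line=(514,158)).items(): print(n,-50-(np.array(q)-p[:2])@x,(np.array(q)-p[:2])@y)
s=slab(*p);print(s.round())
for c in("top","side"):
    im=camera(c)[:,:,::-1].copy(); t=proj(c,s)
    for i in range(8):
        for b in(1,2,4):
            if not i&b: cv2.line(im,tuple(int(v) for v in t[i]),tuple(int(v) for v in t[i|b]),(0,255,0),1)
    cv2.imwrite(f"pics/mon_{c}.png",im[:300])
E
```

```text
[ 545.29463156 -194.40722123    0.67842747] [ -8.36359854   6.34993161 -12.11090776  13.1899574 ]
stamp 118.52003637540412 134.17505122359364
line 244.0099167676176 196.7952549852227
[[ 351. -287.   75.]
 [ 351. -287.  440.]
 [ 677.  -24.   75.]
 [ 677.  -24.  440.]
 [ 421. -374.   75.]
 [ 421. -374.  440.]
 [ 747. -112.   75.]
 [ 747. -112.  440.]]
```

View pics/mon_top.png

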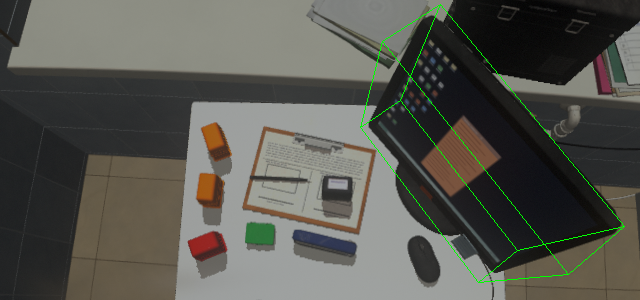

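View pics/mon_side.png

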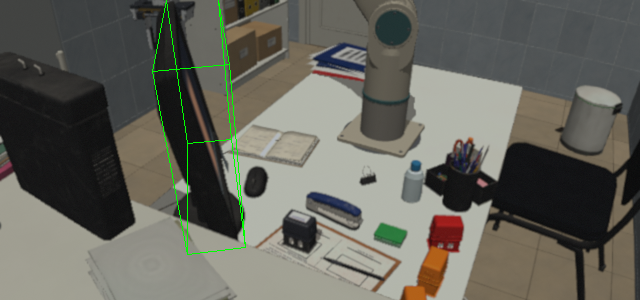

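```bash
cat >> h.py <<'E'
Q=[0,np.cos(np.radians(133)/2),np.sin(np.radians(133)/2),0]
def st(n=""):
    o=get_obs(); print(n,round(o["clock"],2),o["tcp_pos"].round(1),"F",o["contact_force"].round(1),"w",round(o["gripper_width"],1),o["joints"].round(2))
E
python3 - <<'E'
from h import *
servo_line([177,-625,520],v=250); st("up")
grip(0,10); st("closed")
servo_line([100,-370,530],v=250); st("in")
j=np.array(inverse_kinematics([345,10,530],Q));print(j)
goto([345,10,530],Q); st("swept")
E
```

```text
up 3.31 [ 176.9 -624.7  519.3] F [-0.2  0.3 -0.7] w 94.2 [ 1.23  0.53  0.06  0.73 -0.03  1.88 -0.02]
closed 4.72 [ 177. -625.  520.] F [-0.1 -0.8 -0.2] w 0.2 [ 1.23  0.53  0.06  0.73 -0.03  1.88 -0.02]
in 5.94 [ 100.3 -370.9  529.6] F [-0.2  0.5  0.5] w 0.6 [ 1.19  0.01  0.04  1.44 -0.    1.69 -0.06]
[ 0.69638723 -0.06307206 -0.72573747  1.49284314 -0.04217409  1.69584549
  0.71686615]
swept 7.6 [345.2   8.7 529.9] F [ 0.2 -0.4 -0.2] w 0.6 [ 0.7  -0.06 -0.72  1.49 -0.04  1.7   0.72]
```

```bash
python3 - <<'E'
from h import *
servo_line([480,20,300],v=250); servo_line([544,21.3,120],v=150); st("above")
for c,(x0,y0,x1,y1) in {"top":(230,115,390,265),"side":(240,100,440,260)}.items():
    im=camera(c)[:,:,::-1]
    cv2.imwrite(f"pics/{c}a.png",cv2.resize(im[y0:y1,x0:x1],None,fx=3,fy=3,interpolation=cv2.INTER_CUBIC))
    print(c,proj(c,[get_obs()["tcp_pos"]]))
E
```

```text
above 10.24 [544.4  21.4 120.8] F [0.  0.6 0.4] w 0.5 [ 0.33  0.61 -0.65  1.85  0.48  0.84  0.19]
top [[337.98115452 178.80661116]]
side [[299.69745812 198.64567031]]
```

View pics/sidea.png

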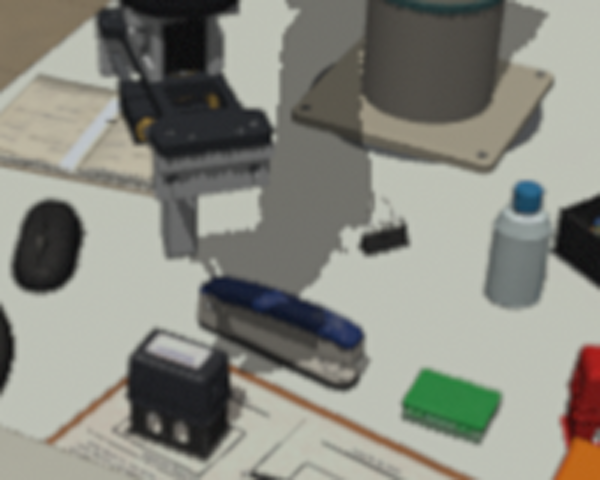

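View pics/topa.png

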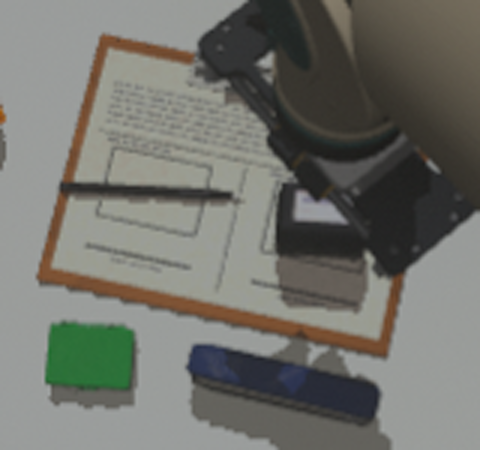

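```bash
python3 - <<'E'
from h import *
im=camera("side")[:,:,::-1]
cv2.imwrite("pics/sb.png",cv2.resize(im[130:260,260:360],None,fx=6,fy=6,interpolation=cv2.INTER_NEAREST)[:600])
im=camera("top")[:,:,::-1]
cv2.imwrite("pics/tb.png",cv2.resize(im[100:220,290:390],None,fx=5,fy=5,interpolation=cv2.INTER_NEAREST)[:600])
print(proj("side",[(544,21,80),(544,21,120),(544,21,150),(520,21,120)]))
o,d=rays("side",[(300,184)]);print([ (o+d[0]*t).round() for t in(850,900,950,1000)], plane("side",[(300,184)],120),plane("side",[(300,184)],150))
print(get_obs()["orientation"])
st()
E
```

```text
[[299.75240212 214.31441001]
 [299.66267334 198.82930941]
 [299.59573865 186.70679271]
 [305.28834832 192.64646418]]
[array([631.,  70., 227.]), array([595.,  50., 198.]), array([559.,  30., 169.]), array([524.,  11., 141.])] [[498.19130857  -3.29117185 120.        ]] [[535.46818585  17.24242257 150.        ]]
[5.28659578e-04 3.98837741e-01 9.17021353e-01 1.24667692e-04]
 10.44 [544.3  21.2 120.6] F [-0.4  0.9 -0.7] w 0.3 [ 0.33  0.61 -0.65  1.85  0.48  0.84  0.19]
```

View pics/sb.png

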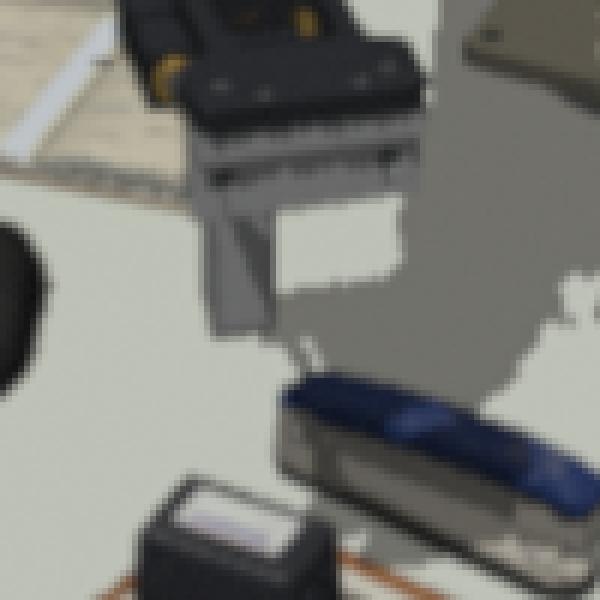

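View pics/tb.png

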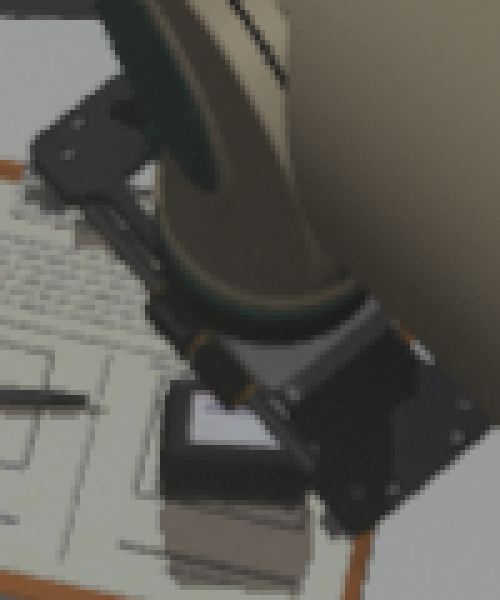

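The finger column matches (299.7), but the drawn tips end at about row 186, where the TCP should project to row 199. That could put the real tips about 30 mm higher than reported. I'll go down in small steps and let the force show where contact happens.

```bash
python3 - <<'E'
from h import *
servo_line([544,21.3,88],v=100); st("88")
z=88
while z>44:
    z-=2
    servo_line([544,21.3,z],v=40)
    f=np.mean([get_obs()["contact_force"] for _ in range(5)],0); print(z,get_obs()["tcp_pos"][2].round(1),f.round(1),round(get_obs()["clock"],2))
    if np.linalg.norm(f)>3.5: break
c="side"; im=camera(c)[:,:,::-1]
cv2.imwrite("pics/sc.png",cv2.resize(im[130:260,260:360],None,fx=6,fy=6,interpolation=cv2.INTER_NEAREST)[:600])
E
```

```text
88 10.91 [543.9  21.5  87.9] F [ 0.7  0.8 -0.3] w 0.7 [ 0.31  0.65 -0.61  1.88  0.53  0.77  0.15]
86 86.4 [-0.2  0.2 -0.3] 11.16
84 84.0 [-1.1 -0.5  0.2] 11.41
82 81.9 [-0.3 -0.  -0.7] 11.66
80 79.8 [-0.3 -0.7  0.2] 11.91
78 77.8 [0.6 0.6 0.2] 12.16
76 75.9 [ 0.6  0.3 -0.4] 12.41
74 73.9 [0.5 0.4 0. ] 12.66
72 71.9 [-0.6 -0.8  0.3] 12.91
70 69.9 [0.5 0.2 0. ] 13.16
68 67.9 [0.5 0.9 0. ] 13.41
66 65.9 [ 0.6 -0.5  1.1] 13.66
64 63.9 [ 0.3 -1.1  0.7] 13.91
62 61.9 [-0.6 -0.7 -0.5] 14.16
60 59.9 [-0.1  0.  -0.6] 14.41
58 57.9 [-0.2 -1.8  0.4] 14.66
56 55.9 [ 0.4 -0.1 -0.4] 14.91
54 53.9 [-0.3  0.1 -0.8] 15.16
52 51.8 [ 0.2  0.4 -0.4] 15.41
50 49.9 [-0.4  0.1  0.9] 15.66
48 47.9 [ 0.1  1.3 -1. ] 15.91
46 45.9 [-0.4 -0.4  0.6] 16.16
44 43.9 [-0.4 -0.8  0.1] 16.41
```

View pics/sc.png

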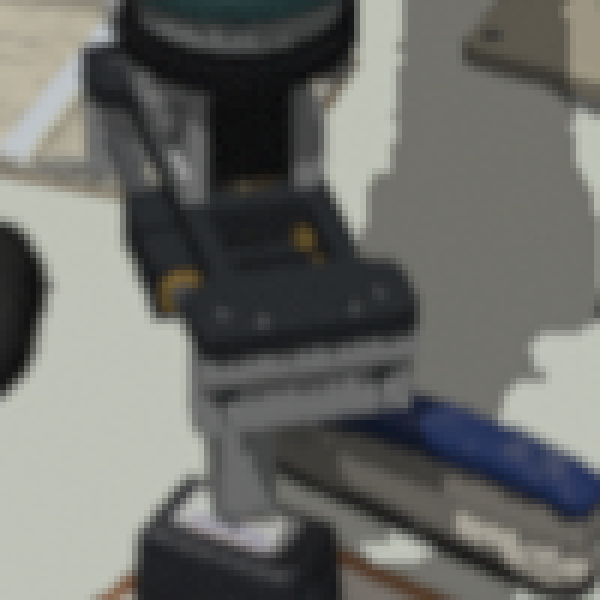

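```bash
python3 - <<'E'
from h import *
z=44
while z>24:
    z-=1
    servo_line([544,21.3,z],v=40)
    f=np.mean([get_obs()["contact_force"] for _ in range(5)],0); print(z,get_obs()["tcp_pos"][2].round(1),f.round(1),round(get_obs()["clock"],2))
    if np.linalg.norm(f)>3: break
c="side"; im=camera(c)[:,:,::-1]
cv2.imwrite("pics/sd.png",cv2.resize(im[130:260,260:360],None,fx=6,fy=6,interpolation=cv2.INTER_NEAREST)[:600])
E
```

```text
43 43.0 [0.4 0.  1. ] 16.71
42 42.0 [-0.8  0.4 -0.6] 16.96
41 41.2 [ 0.6 -0.6  3.4] 17.21
```

View pics/sd.png

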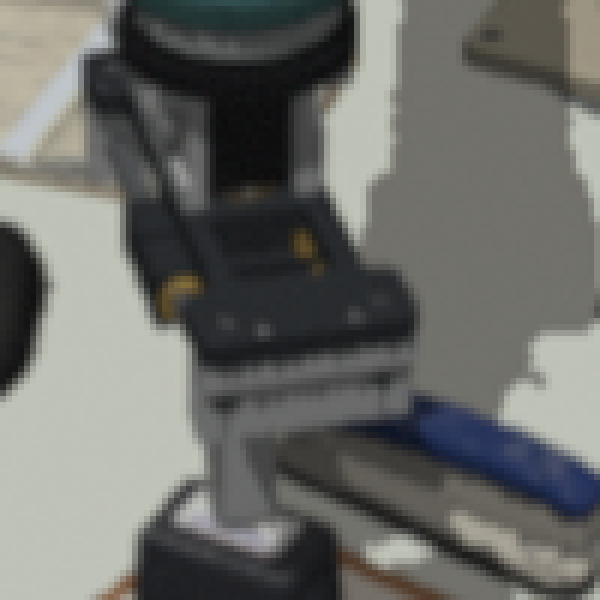

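Contact comes at reported z≈41, at the middle of the label. So the real tips sit about 39 mm behind the reported TCP, and I'll carry that offset through the rest. Next I'll press to the stop using force.

```bash
python3 - <<'E'
from h import *
z=41
def F(): return np.mean([get_obs()["contact_force"] for _ in range(5)],0)
while z>24:
    z-=1.5 if z>31 else .7
    servo_line([544,21.3,z],v=40)
    pause(.05); f=F(); print(z,get_obs()["tcp_pos"].round(1),f.round(1),round(get_obs()["clock"],2))
    if f[2]>17 or np.hypot(*f[:2])>6: break
pause(.3); print(F()); st("down")
c="side"; im=camera(c)[:,:,::-1]
cv2.imwrite("pics/se.png",cv2.resize(im[130:260,260:360],None,fx=6,fy=6,interpolation=cv2.INTER_NEAREST)[:600])
E
```

```text
39.5 [544.1  21.3  39.7] [-0.6 -0.8  5.1] 17.56
38.0 [544.1  21.3  38.1] [-0.9 -0.3  5.4] 17.86
36.5 [544.1  21.3  36.7] [-1.7 -0.5  5.1] 18.16
35.0 [544.1  21.3  35.3] [-1.4 -0.1  6. ] 18.46
33.5 [544.1  21.3  33.9] [-2.  -0.7  7. ] 18.76
32.0 [544.1  21.3  32.5] [-2.3  0.1  7.8] 19.06
30.5 [544.1  21.3  31. ] [-2.2  0.   9.3] 19.36
29.8 [544.1  21.3  30.4] [-2.  -1.   8.7] 19.66
29.1 [544.2  21.3  29.8] [-1.7 -0.3  9.4] 19.96
28.400000000000002 [544.2  21.3  29.7] [-3.2  0.4 15.4] 20.26
27.700000000000003 [544.2  21.3  29.6] [-4.5 -2.1 20.8] 20.56
[-4.34025525 -0.17739582 20.30540782]
down 20.86 [544.2  21.3  29.6] F [-4.3 -0.2 20.3] w 0.1 [ 0.26  0.73 -0.54  1.92  0.61  0.65  0.08]
```

View pics/se.png

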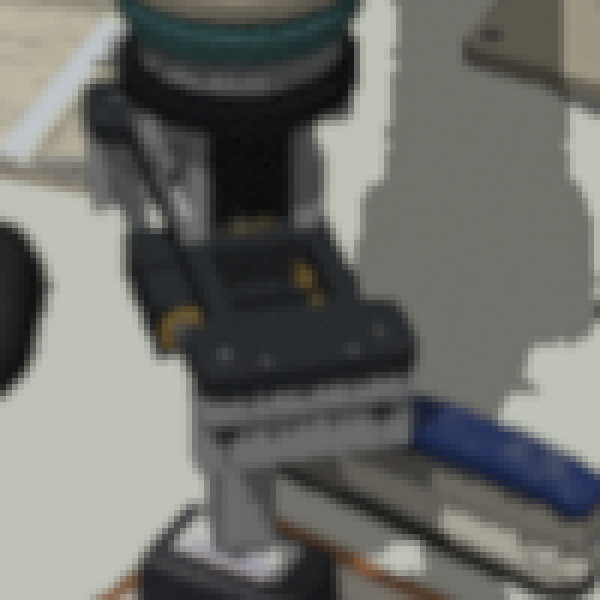

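```bash
python3 - <<'E'
from h import *
servo_line([544,21.3,46],v=40); pause(.25); st("released")
servo_line([544,21.3,100],v=150); st()
servo_line([514.5,158.5,90],v=200); st("over line")
servo_line([514.5,158.5,15],v=80); st("15")
for c,(x0,y0,x1,y1) in {"top":(230,115,390,265),"side":(260,170,410,300)}.items():
    im=camera(c)[:,:,::-1]
    cv2.imwrite(f"pics/{c}f.png",cv2.resize(im[y0:y1,x0:x1],None,fx=4,fy=4,interpolation=cv2.INTER_CUBIC))
print(inverse_kinematics([514.5,158.5,-11.5],Q))
print(proj("side",[(514.5,158.5,53.4),(514.5,158.5,5)]))
E
```

```text
released 21.77 [543.8  21.3  45.7] F [-0.6  0.3  0.1] w 0.3 [ 0.27  0.71 -0.56  1.91  0.58  0.69  0.1 ]
 22.27 [543.8  21.   99.8] F [-0.9 -0.5 -0.6] w 0.5 [ 0.32  0.64 -0.63  1.87  0.51  0.8   0.17]
over line 23.12 [514.5 156.9  89.4] F [-0.1 -0.9  0.7] w 0.6 [ 0.04  0.64 -0.6   1.9   0.51  0.76 -0.1 ]
15 24.21 [514.9 158.8  15.4] F [-0.   0.4  0.4] w 0.4 [-0.02  0.75 -0.51  1.95  0.62  0.61 -0.19]
[-0.04778568  0.78525001 -0.46916222  1.95931132  0.65562712  0.55193223
 -0.22134023]
[[365.71557479 236.44685769]
 [363.89732821 253.70389619]]
```

View pics/sidef.png

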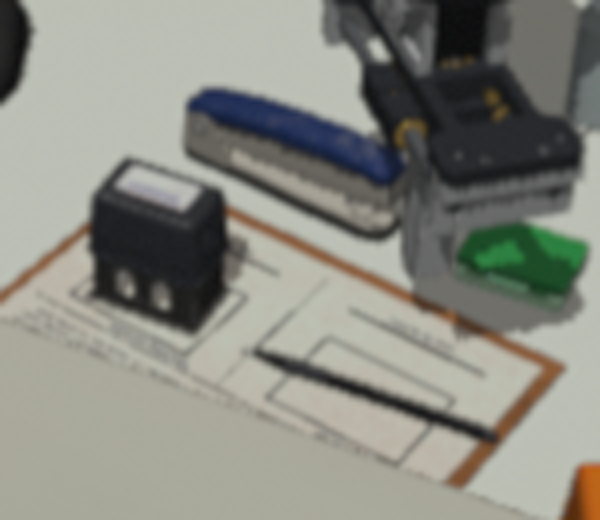

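View pics/topf.png

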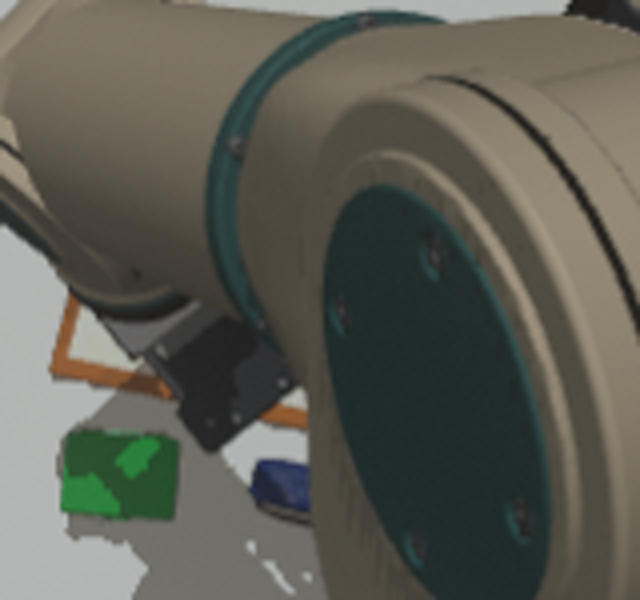

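```bash
python3 - <<'E'
from h import *
im=camera("side")[:,:,::-1]
cv2.imwrite("pics/sg.png",cv2.resize(im[180:270,335:415],None,fx=6.5,fy=6.5,interpolation=cv2.INTER_NEAREST))
E
```

```text
(no output)
```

View pics/sg.png

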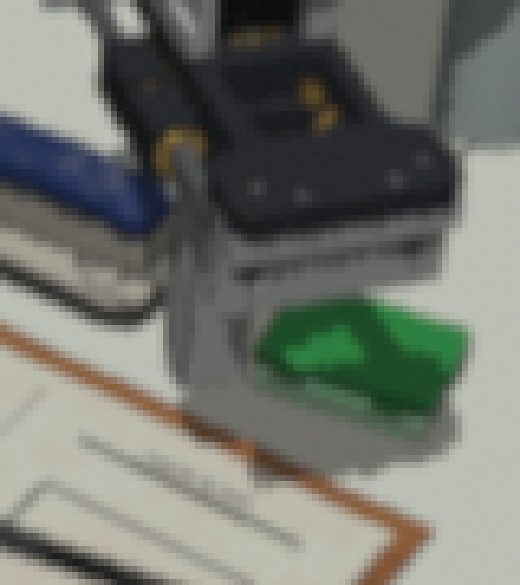

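The fingertips end at about px (366.5, 238), against (365.7, 236.4) predicted with the 38.4 mm offset, so the offset holds. I'll lower to about 2 cm above the paper.

```bash
python3 - <<'E'
from h import *
servo_line([514.5,158.5,0],v=50); st("0")
servo_line([514.5,158.5,-11.5],v=30); st("point")
im=camera("side")[:,:,::-1]
cv2.imwrite("pics/sh.png",cv2.resize(im[180:270,335:415],None,fx=6.5,fy=6.5,interpolation=cv2.INTER_NEAREST))
print(proj("side",[(514.5,158.5,27)]))
pause(3.3); st("held")
E
```

```text
0 24.81 [ 5.141e+02  1.585e+02 -5.000e-01] F [-0.9  0.5  0.1] w 0.5 [-0.04  0.77 -0.49  1.96  0.64  0.58 -0.21]
point 25.34 [514.4 158.5 -11.7] F [-0.   0.6  0.2] w 0.5 [-0.05  0.79 -0.47  1.96  0.66  0.55 -0.22]
[[364.71236391 245.98852865]]
held 28.69 [514.5 158.5 -11.5] F [-0.   0.1  0. ] w 0.3 [-0.05  0.79 -0.47  1.96  0.66  0.55 -0.22]
```

View pics/sh.png

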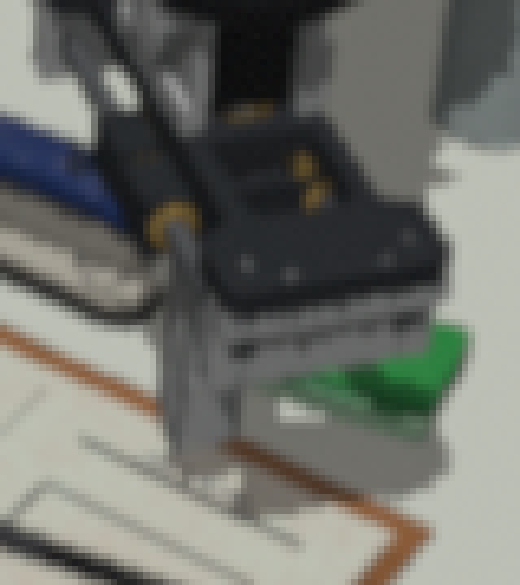

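```bash
python3 - <<'E'
from h import *
servo_line([514.5,158.5,60],v=80)
servo_line([490,150,300],v=200)
servo_line([400,120,400],v=200); pause(.5); st("up")
T=lambda x,y:((x+.5)/4-.5+230,(y+.5)/4-.5+115)
for c,(x0,y0,x1,y1) in {"top":(230,115,390,265),"side":(240,180,440,320)}.items():
    im=camera(c)[:,:,::-1]
    cv2.imwrite(f"pics/{c}e.png",cv2.resize(im[y0:y1,x0:x1],None,fx=4,fy=4,interpolation=cv2.INTER_CUBIC))
for l in("stamp","pen","stapler","clip_box","mouse"):
    for c in("top","side"): print(c,l,[(d["position"],round(d["confidence"],2)) for d in place_of(c,l)][:3])
E
```

```text
up 32.43 [400.  120.1 399.8] F [0.1 0.2 0. ] w 0.6 [ 0.34  0.12 -0.79  1.69  0.09  1.37  0.29]
top stamp [([542.1, 20.9, 3.1], 0.98)]
side stamp [([397.9, 297.6, 1.1], 0.79), ([523.1, 307.2, -2.6], 0.61), ([542.8, 23.8, 2.2], 0.56)]
top pen [([404.0, -184.2, -1.7], 0.15)]
side pen [([567.5, 151.9, 5.2], 0.81)]
top stapler [([424.6, 44.9, 1.6], 0.82)]
side stapler [([426.0, 44.2, -0.8], 0.8), ([495.1, 27.7, 6.0], 0.57)]
top clip_box []
side clip_box [([433.0, 188.2, -0.4], 0.79)]
top mouse [([405.5, -183.5, -0.7], 0.84)]
side mouse [([398.2, -181.2, 1.5], 0.81)]
```

View pics/sidee.png

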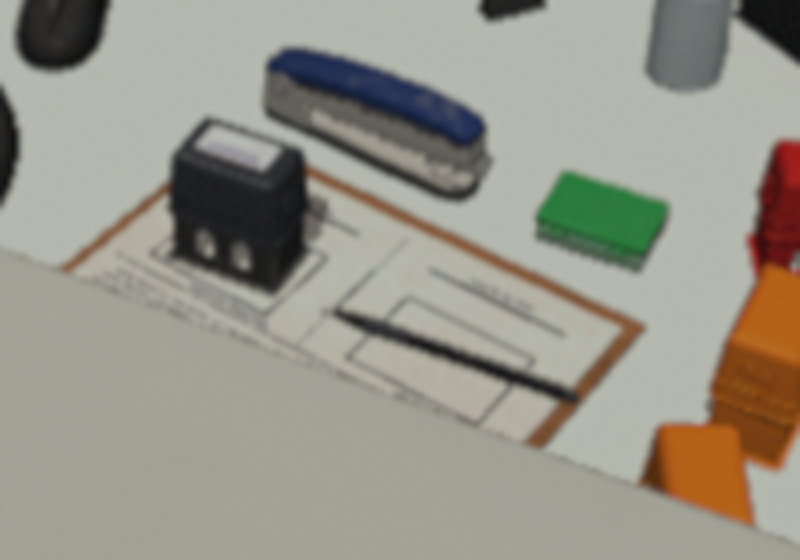

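View pics/tope.png

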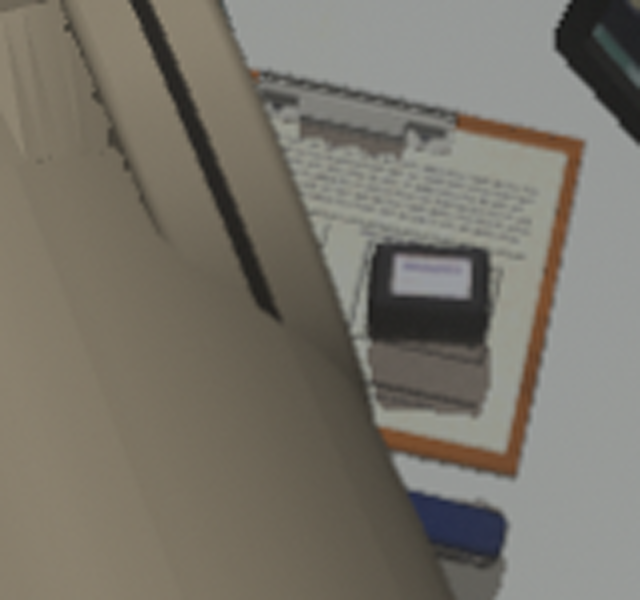

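The side view matches the first picture: stamp up at crop (240,150), and the pen, stapler and clip box have not moved. In the top view the stamp is also unchanged. Handing in.

```bash
python3 -c "
from station import *
print(hand_in())"
```

```text
the job is handed in; nothing more can be done
None
```

I pressed the black stamp in the right column fully down with closed fingers and let it spring back up. I then pointed at the middle of the left signature line for 3.3 s, drew the hand up, and handed in at about 33 s. `hand_in()` gave no verdict.

**Stamp press:** contact came at the middle of the top face. The body travelled about 12 mm to a hard stop, where the force reached 20 N, and the force fell to about 0 on release.

**Pointing:** I held over (514.5, 158.5) mm with about 0 N of contact force, so there was no sign of touching the paper. I estimate the fingertips were about 22 mm above it.

**Final position:** the reported tool height was 400 mm at hand-in, well above the 20 cm asked for.

**Bystanders:** the last pictures show the stamp standing up in its place. In the side view the pen, stapler and clip box look unchanged. The detected positions of these and the mouse match the first ones within about 4 mm, except where the arm hid the pen and clip box from the top camera.

**One disagreement:** the fingertips touched the stamp at a reported height of 41 mm instead of the expected 80 mm. The real tips therefore sit about 38 mm higher than the reported TCP. The side camera agreed, to within a few pixels, and I corrected the pointing height for it. In the pointing picture the tips appeared about 5 px lower than predicted. I put most of that down to seeing the front edge of the fingers, since the same offset showed at the stamp, so the 22 mm is uncertain by a few millimetres.

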